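# Count along the order rack and push the sauce pot into the third gap

## Robot

A 6-joint arm with a two-finger parallel gripper is mounted at the origin on the work surface. World frame = base frame: x ahead of the robot, y to its left, z up, the work surface at z = 0. Lengths are in mm, angles in rad, forces in N, time in s.
With the tool pointing down it reaches from about 300 to 775 mm from the base axis. Payload 14.6 kg.
Tool frame: the origin (TCP) lies on the centre line of the jaws, within the pads' length; the fingertips stand ctrl.tip_reach ahead of it and the grasp point (between the pads) lies 11 mm behind it (ctrl.tip_reach is the distance from the TCP to the fingertips, in mm); z points along the fingers, y is the line along which they close (so a half turn about z gives the same grasp; the last joint's range is limited). The gripper opens to 94 mm and grips with 3 to 60 N. Pads are 16 mm wide; open, the fingers measure 119 mm over their backs; the gripper's body (75 mm by 177 mm) begins 78 mm behind the grasp point.
Start: joints at [-1.291, 0.3, 1.521, -0, 1.321, -0.067], TCP at [186.932, -517.248, 213.446] pointing down, gripper open.
Joint ranges: [-3.03, 3.03], [-0.79, 2.21], [0.23, 2.52], [-1.04, 4.18], [0, 3.07], [-2.55, 2.55]. Speed limits (rad/s): [2.22, 2.22, 2.57, 3.14, 3.14, 3.14].

## Interface

Orientations are given as a unit quaternion [w, x, y, z].
In Python, from cell import ctrl gives the robot as it stands.
- The arm moves only by the tool jog_arm, never from a script. Its argument "rows" is a list of rows, each an object with "dp": the shift along the tool's x, y, z in cm, a list of three; "turn": the turn, a rotation vector about the tool's x, y, z in degrees, a list of three; "fingers": the gripper's target within -1 to 1 (shut at 1, half-way at 0, fully open at -1). A call has 1 to 12 rows; each row shifts and turns the commanded pose from where the row before left it, along the tool's axes as they then stand; what a row does not reach is not made up. A row lasts 1/10 s, in which the tool goes at most 50 mm and 8.59 degrees, less where a joint would pass 70% of its speed; a pose out of reach is approached as far as the arm can. A call is refused whole if a number of a shift passes 5 or a number of a turn 8.59, either way. A call with a gripper value outside its range is refused whole. The fingers move at their own pace and stop on an object; the grip force is fixed at half the most. Time passes only in rows, so rows that do not move let the fingers close. It gives the time, the measured TCP pose, the force, the opening and the grip force at its end, in the units of the state.
- ctrl.get_obs(): the state, without advancing time (a new reading comes with each control period).
- ctrl.snapshot(name): name is "scene" or "top"; returns (picture, depth): 480x640x3 uint8, red, green, blue; 480x640 float32, mm along the optical axis (not along the pixel's ray), 0 where there is no reading.
- ctrl.camera_model(name): a dict with "fx", "fy", "cx", "cy" (pixels), "k1" (the pictures are not rectified: a ray, as slopes to the right and down, at radius r is drawn at 1 + k1 r^2 times it, then the intrinsics apply), "world_from_camera" (4x4, takes a point from camera to world coordinates). Camera axes: x right, y down, z forward; pixel columns grow to the right and rows downward; lengths in mm; the calibration is good to about 2 mm. A picture is of the moment at which its call begins. camera_model takes no time and is no camera call.
- ctrl.hand_in(): hands the job in; it is judged then, once.
Trained networks look in the newest picture that a camera, given by its name, has taken for a name from the list of things; names that differ only in an ending like _2 or _b are one class to them, and where a whole thing is asked for, a point or a joint stands for the part that bears it (a point fixed in the world has none). Each returns a list of dicts, best first, with "conf" (0 to 1); they miss things now and then, are a little off and sometimes report something else, mostly with a low value. They report only what shows in the picture. A call takes as long as a camera call. They do not tell look-alikes from the thing itself.
- ctrl.boxes_of(name, camera): "point" ([x, y, z] in mm, in world coordinates, good to about 4 mm: the middle of the surface that is visible of it).
- ctrl.masks_of(name, camera): "pixels" (480x640 bool, what is visible of it).
- ctrl.mark_of(name, camera): "point" ([x, y, z] in mm, in world coordinates, good to about 4 mm: a listed point, or the origin of a listed thing).
The state is a dict: "time": time; "joints": joint angles; "joint_velocities": joint speeds; "joint_torque": joint torques, N m; "tcp_pos": TCP position; "eef_rot": TCP orientation; "contact_force": force on the tool from outside, world axes, zero at the start; "moment": the same for the moment, N m; "grip_width": finger opening in mm; "grasp_force": force on a finger pad.
Only numpy, scipy, OpenCV 4.12 (cv2) and the standard library are available. Lean on these libraries where they do the work, as an engineer would, in place of code of your own. Each camera call takes 0.05 s, during which the arm holds its last target. There are 200 camera calls.

## Task

Starting at the end of the order rack where the service bell stands, run a fingertip along the top of the rack's back rail, touching it behind the first, the second and then the third gap (filled gaps count too) and no further. Then push the loose sauce pot that stands in front of the rack into that third gap, upright and along the counter, until it is fully home against the back rail. Do not lift or tip the pot, and leave the other two pots, the bottle and the burger carton where they are.

Things in the scene. Friction and masses are not known exactly. Their poses are not given: they have to be found in the camera images.
- rack: fixed steel rack: 7 dividers (5 mm thick, 45 tall) at 66 mm pitch along y make 6 gaps 61 mm wide, 59 deep, open in front, above and below (pots stand on the counter). Back rail 20 mm wide, 401 long, 60 tall. Origin on the counter, mid-rack; x points away from the robot into the gaps (divider fronts x=-33.5, rail face +26, its top strips +25, rail middle +36 mm), y along the rail. Yaw within 0.15 rad
- rail_a: top strip of the back rail behind gap 1 of 6, counted from the rack's +y end: flat metal, 22 x 61 mm, 6 thick, fixed on the rack. Origin at the centre of its upper face, 60 mm above the counter; axes as the rack's. A pot fully home in this gap has its centre 35 mm from here along the rack's -x, at the same y.
- rail_b: top strip of the back rail behind gap 2 of 6, counted from the rack's +y end: flat metal, 22 x 61 mm, 6 thick, fixed on the rack. Origin at the centre of its upper face, 60 mm above the counter; axes as the rack's. A pot fully home in this gap has its centre 35 mm from here along the rack's -x, at the same y.
- rail_c: top strip of the back rail behind gap 3 of 6, counted from the rack's +y end: flat metal, 22 x 61 mm, 6 thick, fixed on the rack. Origin at the centre of its upper face, 60 mm above the counter; axes as the rack's. A pot fully home in this gap has its centre 35 mm from here along the rack's -x, at the same y.
- rail_d: top strip of the back rail behind gap 4 of 6, counted from the rack's +y end: flat metal, 22 x 61 mm, 6 thick, fixed on the rack. Origin at the centre of its upper face, 60 mm above the counter; axes as the rack's. A pot fully home in this gap has its centre 35 mm from here along the rack's -x, at the same y.
- rail_e: top strip of the back rail behind gap 5 of 6, counted from the rack's +y end: flat metal, 22 x 61 mm, 6 thick, fixed on the rack. Origin at the centre of its upper face, 60 mm above the counter; axes as the rack's. A pot fully home in this gap has its centre 35 mm from here along the rack's -x, at the same y.
- rail_f: top strip of the back rail behind gap 6 of 6, counted from the rack's +y end: flat metal, 22 x 61 mm, 6 thick, fixed on the rack. Origin at the centre of its upper face, 60 mm above the counter; axes as the rack's. A pot fully home in this gap has its centre 35 mm from here along the rack's -x, at the same y.
- bell: service bell: steel dome on a black foot, 76 mm diameter, 52 mm tall, fixed on the counter beside one end of the rack (either end), its centre 250 mm from the rack's middle, on the rack's y axis. Marks the end to count from. Origin at the centre of its underside
- ticket_block: wooden ticket holder 50 x 50 x 30 mm with a paper slip (to 50 mm height), fixed beside the other end of the rack. Origin at the centre of its underside
- pot: black sauce pot with a flat brown card lid, cylinder 50 mm diameter, 41 mm tall (solid to 38 mm, the lid on top is thin), 55 to 110 g, origin at the centre of its underside. It stands alone on the counter between robot and rack, and is the one to push. Slides with ordinary friction
- pot_b: black sauce pot with a flat brown card lid, cylinder 50 mm diameter, 41 mm tall (solid to 38 mm, the lid on top is thin), 55 to 110 g, origin at the centre of its underside. Already in the second gap from the rack's +y end; to be left there
- pot_e: black sauce pot with a flat brown card lid, cylinder 50 mm diameter, 41 mm tall (solid to 38 mm, the lid on top is thin), 55 to 110 g, origin at the centre of its underside. Already in the fifth gap from the rack's +y end; to be left there
- bottle: yellow squeeze bottle with a pointed nozzle, 62 mm diameter, 192 mm tall, standing at one side of the work. Origin at the centre of its underside
- carton: closed brown card burger carton, 114 x 114 x 70 mm, at the other side of the work. Origin at the centre of its underside
Not all that is in view belongs to the job. What is meant by the bottle is not pink, red or white, and is the larger of those in its own colour.

How it is judged (in metres and radians):
On the way, in this order (a step that is already met when the one before it is completed fails the run):
1. a fingertip touches the back rail behind the first gap from the bell's end (((y of bell in the frame of rack above 0 m and contact force between the fingers and rail_a above 0.3 N) or (y of bell in the frame of rack below 0 m and contact force between the fingers and rail_f above 0.3 N))), for 0.05 s.
2. a fingertip touches the back rail behind the second gap from the bell's end (((y of bell in the frame of rack above 0 m and contact force between the fingers and rail_b above 0.3 N) or (y of bell in the frame of rack below 0 m and contact force between the fingers and rail_e above 0.3 N))), for 0.05 s.
3. a fingertip touches the back rail behind the third gap from the bell's end (((y of bell in the frame of rack above 0 m and contact force between the fingers and rail_c above 0.3 N) or (y of bell in the frame of rack below 0 m and contact force between the fingers and rail_d above 0.3 N))), for 0.05 s.
4. the pot stands home in the third gap (((y of bell in the frame of rack above 0 m and (x of pot in the frame of rail_c between -0.042 and -0.028 m and y of pot in the frame of rail_c between -0.01 and 0.01 m)) or (y of bell in the frame of rack below 0 m and (x of pot in the frame of rail_d between -0.042 and -0.028 m and y of pot in the frame of rail_d between -0.01 and 0.01 m))) and angle between pot's own z axis and vertical below 0.1 rad and height (world z) of pot below 0.005 m and linear speed of pot below 0.02 m/s), for 0.2 s.
At the end, for the whole second after the job is handed in: The loose pot stands upright and still on the counter in the third gap from the bell's end, within 10 mm of the gap's middle line and 7 mm of fully home against the rail; the other two pots, the bottle and the carton are upright within 20 mm of where they stood (all of step 4 and distance of each of pot_b, pot_e, bottle, carton from where it was at the start of the episode below 0.02 m and angle between each of pot_b, pot_e, bottle, carton's own z axis and vertical below 0.1 rad); the robot touches nothing.
It fails at once if the pot is lifted off the counter (over 10 mm) (height (world z) of pot above 0.01 m).
It fails at once if the pot is tipped (over 0.35 rad) (angle between pot's own z axis and vertical above 0.35 rad).
It fails at once if the fingers touch the rail beyond the third gap ((y of bell in the frame of rack above 0 m and (contact force between the fingers and rail_d above 0.3 N or contact force between the fingers and rail_e above 0.3 N or contact force between the fingers and rail_f above 0.3 N)) or (y of bell in the frame of rack below 0 m and (contact force between the fingers and rail_a above 0.3 N or contact force between the fingers and rail_b above 0.3 N or contact force between the fingers and rail_c above 0.3 N))).
It fails at once if another pot, the bottle or the carton is shifted (over 20 mm) or tipped (distance of any of pot_b, pot_e, bottle, carton from where it was at the start of the episode above 0.02 m or angle between any of pot_b, pot_e, bottle, carton's own z axis and vertical above 0.2 rad).
It also fails if it takes over 72 s, if anything falls off the work surface, if the arm or the gripper's body presses on something with over 40 N, if the wrist force passes 120 N, or if a joint passes its speed limit or range.

## Working session

There is one attempt and no reset: what is moved stays moved. The work goes in short steps, Python scripts to look and compute and a tool call to move; the robot and the scene stay as the last step left them, time stands still between calls to the robot, and variables do not carry over. Pictures are saved under pics/ and viewed, at most 10 in all, crops included, and the job is handed in when it is done.

Besides the shell and the picture viewer there is one more tool, called after "Emit:" in YAML: its name, and indented under it one key for each argument. jog_arm: Moves the arm, as the interface text tells. Its arguments: {"type":"object","properties":{"rows":{"type":"array","items":{"type":"object","properties":{"dp":{"type":"array","items":{"type":"number"}},"turn":{"type":"array","items":{"type":"number"}},"fingers":{"type":"number"}}}}},"required":["rows"]}

```bash
mkdir -p pics; python3 - <<'E'
from cell import ctrl
import cv2,numpy as np
for c in ("top","scene"):
    p,d=ctrl.snapshot(c); cv2.imwrite(f"pics/{c}0.png",p[:,:,::-1])
    for n in ("rack","bell","ticket_block","pot","bottle","carton","rail_a","rail_c","rail_d"):
        r=ctrl.mark_of(n,c)
        print(c,n,[(np.round(q["point"]).tolist(),round(q["conf"],2)) for q in r[:5]])
o=ctrl.get_obs();print(o["tcp_pos"],o["eef_rot"],o["grip_width"],ctrl.tip_reach,o["time"])
E
```

```text
top rack [([632.0, 52.0, -1.0], 0.97)]
top bell [([634.0, 300.0, -2.0], 0.78)]
top ticket_block [([634.0, -204.0, -2.0], 0.73)]
top pot [([453.0, -44.0, -0.0], 0.66), ([625.0, 152.0, -1.0], 0.66), ([630.0, -49.0, 1.0], 0.66)]
top bottle [([421.0, 368.0, -0.0], 0.76), ([422.0, 279.0, -1.0], 0.69), ([317.0, 329.0, 0.0], 0.68), ([521.0, 381.0, -3.0], 0.64)]
top carton [([409.0, -390.0, 2.0], 0.61)]
top rail_a [([669.0, 81.0, 60.0], 0.82), ([667.0, -114.0, 61.0], 0.81), ([666.0, 215.0, 60.0], 0.79), ([669.0, 16.0, 57.0], 0.75), ([665.0, 149.0, 64.0], 0.72)]
top rail_c [([669.0, 81.0, 60.0], 0.82), ([667.0, -114.0, 61.0], 0.81), ([666.0, 215.0, 60.0], 0.79), ([669.0, 16.0, 57.0], 0.75), ([665.0, 149.0, 64.0], 0.72)]
top rail_d [([669.0, 81.0, 60.0], 0.82), ([667.0, -114.0, 61.0], 0.81), ([666.0, 215.0, 60.0], 0.79), ([669.0, 16.0, 57.0], 0.75), ([665.0, 149.0, 64.0], 0.72)]
scene rack [([637.0, 52.0, 1.0], 0.9), ([407.0, -387.0, 2.0], 0.67)]
scene bell [([634.0, 301.0, -2.0], 0.96)]
scene ticket_block [([633.0, -204.0, 2.0], 0.71)]
scene pot [([453.0, -44.0, 4.0], 0.91), ([632.0, 149.0, -
[... 200 characters left out ...]
]
scene carton [([409.0, -390.0, -2.0], 0.59), ([669.0, 18.0, 60.0], 0.31)]
scene rail_a [([665.0, 147.0, 60.0], 0.72), ([662.0, 86.0, 58.0], 0.68), ([670.0, -112.0, 61.0], 0.55), ([666.0, 216.0, 59.0], 0.49), ([668.0, 18.0, 62.0], 0.48)]
scene rail_c [([665.0, 147.0, 60.0], 0.72), ([662.0, 86.0, 58.0], 0.68), ([670.0, -112.0, 61.0], 0.55), ([666.0, 216.0, 59.0], 0.49), ([668.0, 18.0, 62.0], 0.48)]
scene rail_d [([665.0, 147.0, 60.0], 0.72), ([662.0, 86.0, 58.0], 0.68), ([670.0, -112.0, 61.0], 0.55), ([666.0, 216.0, 59.0], 0.49), ([668.0, 18.0, 62.0], 0.48)]
[ 186.93201392 -517.24873867  213.44828156] [-4.41297211e-06  9.85003741e-01  1.72532983e-01 -4.32713619e-06] 93.89755114433366 8.0 1.0
```

View pics/top0.png

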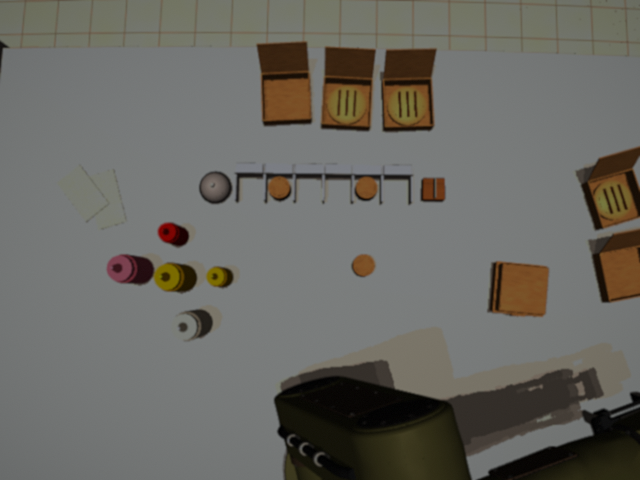

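View pics/scene0.png

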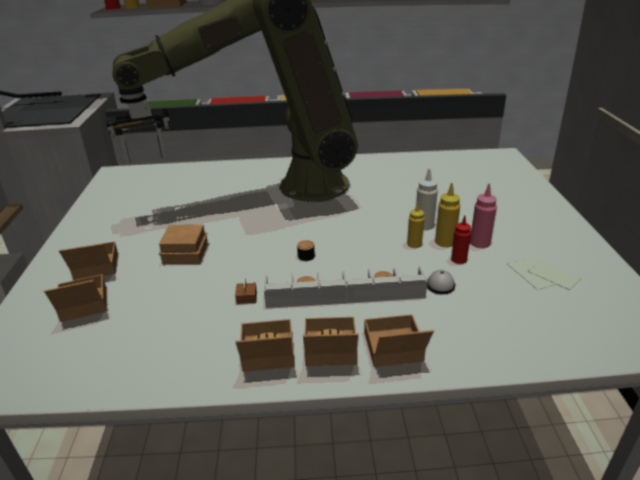

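The bell (215,187 in top) is at the rack's +y (left) end, so the order is rail_a, rail_b, rail_c. Things that could be taken for the pot, in top: (363,265) alone in front, (279,188) in gap 2 and (366,188) in gap 5. I choose (363,265). For the bottle, the larger yellow one is at (170,277) and the smaller at (218,276). Next I refine the rack and pot positions and check a crop.

```bash
cat > h.py <<'E'
from cell import ctrl
import cv2,numpy as np
def cloud(c):
    p,d=ctrl.snapshot(c); m=ctrl.camera_model(c)
    v,u=np.mgrid[:480,:640]
    K=np.array([[m["fx"],0,m["cx"]],[0,m["fy"],m["cy"]],[0,0,1.]])
    n=cv2.undistortPoints(np.stack([u,v],-1).reshape(-1,1,2).astype(float),K,np.array([m["k1"],0,0,0.])).reshape(480,640,2)
    P=np.concatenate([n*d[...,None],d[...,None]],-1)
    T=np.array(m["world_from_camera"]); W=P@T[:3,:3].T+T[:3,3]
    W[d==0]=np.nan
    return p,W
E
python3 - <<'E'
from h import *
p,W=cloud("top")
X,Y,Z=np.moveaxis(W,-1,0)
m=(Z>52)&(Z<68)&(X>640)&(X<700)&(Y>-160)&(Y<260)
print(m.sum(),np.nanmean(Z[m]),"rail y ext",Y[m].min(),Y[m].max())
f=np.polyfit(Y[m],X[m],1);print("rail x=",f, "at 52:",np.polyval(f,52), "x pct",np.percentile(X[m]-np.polyval(f,Y[m]),[5,95]))
# dividers
m=(Z>33)&(Z<52)&(X>600)&(X<630)&(Y>-170)&(Y<270); h=np.histogram(Y[m],np.arange(-160,270,6)); print([(int(b),int(a)) for a,b in zip(*h) if a])
m=(Z>33)&(Z<52)&(X>420)&(X<490)&(Y>-80)&(Y<0); print("pot",X[m].mean(),Y[m].mean(),X[m].min(),X[m].max(),Y[m].min(),Y[m].max(),m.sum())
k=[]
for c in ("top","scene"):
    ctrl.snapshot(c)
    for n in ("rail_a","pot","bell","rack","ticket_block"):
        for _ in range(3):
            print(c,n,[np.round(q["point"][:2],1).tolist() for q in sorted(ctrl.mark_of(n,c),key=lambda q:q["point"][1])])
cv2.imwrite("pics/crop.png",cv2.resize(p[140:300,180:460],None,fx=2.8,fy=2.8,interpolation=cv2.INTER_CUBIC)[:,:,::-1])
E
```

```text
1758 59.237287036427546 rail y ext -152.13822902047582 247.33032982736302
rail x= [-5.19376779e-03  6.67576035e+02] at 52: 667.3059586766085 x pct [-10.04979289  10.23792734]
[(-154, 26), (-148, 14), (-88, 22), (-82, 9), (-76, 4), (-70, 21), (-64, 19), (-58, 31), (-52, 33), (-46, 24), (-40, 26), (-34, 22), (-28, 8), (-22, 24), (-16, 14), (44, 26), (110, 27), (116, 13), (122, 11), (128, 26), (134, 35), (140, 30), (146, 31), (152, 35), (158, 23), (164, 18), (170, 1), (176, 30), (236, 2), (242, 38)]
pot 456.6830756966771 -44.34928361878504 433.51637589716245 480.3791767161465 -69.23815330661132 -20.318270892961415 391
top rail_a [[666.0, -114.8], [671.1, 19.0], [668.3, 80.8], [667.6, 149.1], [667.5, 214.6]]
top rail_a [[666.0, -114.8], [671.1, 19.0], [668.3, 80.8], [667.6, 149.1], [667.5, 214.6]]
top rail_a [[666.0, -114.8], [671.1, 19.0], [668.3, 80.8], [667.6, 149.1], [667.5, 214.6]]
top pot [[629.4, -46.3], [453.9, -45.4], [625.8, 149.6]]
top pot [[629.4, -46.3], [453.9, -45.4], [625.8, 149.6]]
top pot [[629.4, -46.3], [453.9, -45.4], [625.8, 149.6]]
top bell [[631.7, 306.1]]
top bel
[... 352 characters left out ...]
[665.5, -50.2], [668.9, 16.3], [663.7, 84.2], [670.4, 149.4]]
scene rail_a [[668.2, -112.1], [665.5, -50.2], [668.9, 16.3], [663.7, 84.2], [670.4, 149.4]]
scene rail_a [[668.2, -112.1], [665.5, -50.2], [668.9, 16.3], [663.7, 84.2], [670.4, 149.4]]
scene pot [[633.0, -46.3], [457.0, -40.3], [629.2, 148.5]]
scene pot [[633.0, -46.3], [457.0, -40.3], [629.2, 148.5]]
scene pot [[633.0, -46.3], [457.0, -40.3], [629.2, 148.5]]
scene bell [[629.2, 300.3]]
scene bell [[629.2, 300.3]]
scene bell [[629.2, 300.3]]
scene rack [[633.9, 50.9]]
scene rack [[633.9, 50.9]]
scene rack [[633.9, 50.9]]
scene ticket_block [[632.6, -203.6]]
scene ticket_block [[632.6, -203.6]]
scene ticket_block [[632.6, -203.6]]
```

View pics/crop.png

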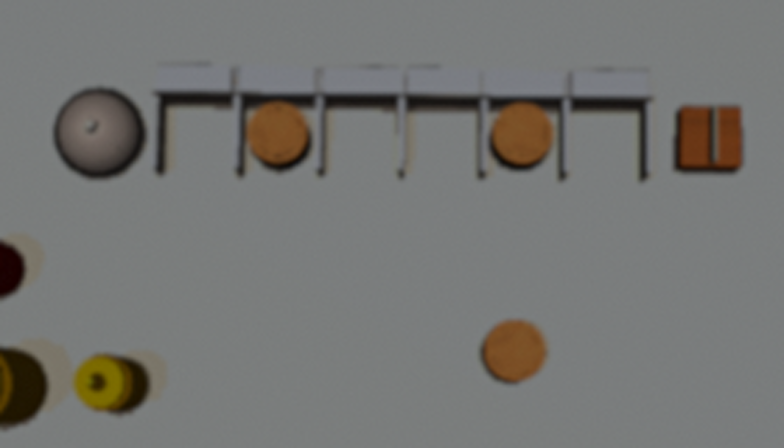

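The crop shows the loose pot's lid at (515,350), standing alone. The pots at (278,134) and (521,132) are in gaps 2 and 5, and the bell is at (99,133). Rack yaw is about 0. The rail middle is x≈667.5, and strips a/b/c are at y≈214/148/82. First I bring the tool to yaw 0, shut the fingers and travel there.

Emit:
jog_arm:
  rows:
    - {"dp": [0, 0, 0], "turn": [0, 0, 6.63], "fingers": 1}
    - {"dp": [0, 0, 0], "turn": [0, 0, 6.63], "fingers": 1}
    - {"dp": [0, 0, 0], "turn": [0, 0, 6.63], "fingers": 1}
    - {"dp": [0, 0, 0], "turn": [0, 0, 0], "fingers": 1}

```text
time: 3.05
tcp_pos: [186.9, -517.3, 213.4]
eef_rot: [0.0, 1.0, -0.001, -0.0]
contact_force: [-0.0, -0.5, -0.5]
grip_width: 65.5
grasp_force: 0.0
```

Emit:
jog_arm:
  rows:
    - {"dp": [2.5, -4, 0], "fingers": 1}
    - {"dp": [2.5, -4, 0], "fingers": 1}
    - {"dp": [2.5, -4, 0], "fingers": 1}
    - {"dp": [2.5, -4, 0], "fingers": 1}
    - {"dp": [2.5, -4, 0], "fingers": 1}
    - {"dp": [2.5, -4, 0], "fingers": 1}
    - {"dp": [2.5, -4, 0], "fingers": 1}
    - {"dp": [2.5, -4, 0], "fingers": 1}
    - {"dp": [2.5, -4, 0], "fingers": 1}
    - {"dp": [2.5, -4, 0], "fingers": 1}

```text
invalid input
```

Emit:
jog_arm:
  rows:
    - {"dp": [2.5, -4, 0], "fingers": 1}
    - {"dp": [2.5, -4, 0], "fingers": 1}
    - {"dp": [2.5, -4, 0], "fingers": 1}
    - {"dp": [2.5, -4, 0], "fingers": 1}
    - {"dp": [2.5, -4, 0], "fingers": 1}
    - {"dp": [2.5, -4, 0], "fingers": 1}
    - {"dp": [2.5, -4, 0], "fingers": 1}
    - {"dp": [2.5, -4, 0], "fingers": 1}
    - {"dp": [2.5, -1, 0], "fingers": 1}
    - {"dp": [2, 0, 0], "fingers": 1}
    - {"dp": [0, 0, 0], "fingers": 1}

```text
invalid input
```

Every row needs its turn value as well.

Emit:
jog_arm:
  rows:
    - {"dp": [2.5, -4, 0], "turn": [0, 0, 0], "fingers": 1}
    - {"dp": [2.5, -4, 0], "turn": [0, 0, 0], "fingers": 1}
    - {"dp": [2.5, -4, 0], "turn": [0, 0, 0], "fingers": 1}
    - {"dp": [2.5, -4, 0], "turn": [0, 0, 0], "fingers": 1}
    - {"dp": [2.5, -4, 0], "turn": [0, 0, 0], "fingers": 1}
    - {"dp": [2.5, -4, 0], "turn": [0, 0, 0], "fingers": 1}
    - {"dp": [2.5, -4, 0], "turn": [0, 0, 0], "fingers": 1}
    - {"dp": [2.5, -4, 0], "turn": [0, 0, 0], "fingers": 1}
    - {"dp": [2.5, -4, 0], "turn": [0, 0, 0], "fingers": 1}
    - {"dp": [2.5, -4, 0], "turn": [0, 0, 0], "fingers": 1}

```text
time: 4.05
tcp_pos: [437.8, -115.5, 213.7]
eef_rot: [0.0, 1.0, 0.002, 0.0]
contact_force: [0.5, -0.4, 0.1]
grip_width: 0.3
grasp_force: 0.0
```

Emit:
jog_arm:
  rows:
    - {"dp": [2.5, -4, 0], "turn": [0, 0, 0], "fingers": 1}
    - {"dp": [2.5, -4, 0], "turn": [0, 0, 0], "fingers": 1}
    - {"dp": [2.5, -4, 0], "turn": [0, 0, 0], "fingers": 1}
    - {"dp": [2.5, -4, 0], "turn": [0, 0, 0], "fingers": 1}
    - {"dp": [2.5, -4, 0], "turn": [0, 0, 0], "fingers": 1}
    - {"dp": [2.5, -4, 0], "turn": [0, 0, 0], "fingers": 1}
    - {"dp": [2.5, -4, 0], "turn": [0, 0, 0], "fingers": 1}
    - {"dp": [2.5, -4, 0], "turn": [0, 0, 0], "fingers": 1}
    - {"dp": [2.5, -1, 0], "turn": [0, 0, 0], "fingers": 1}
    - {"dp": [0, 0, 0], "turn": [0, 0, 0], "fingers": 1}
    - {"dp": [0, 0, 0], "turn": [0, 0, 0], "fingers": 1}

```text
time: 5.15
tcp_pos: [662.0, 212.5, 212.6]
eef_rot: [0.0, 1.0, 0.001, -0.001]
contact_force: [-0.0, 0.1, -0.7]
grip_width: 0.6
grasp_force: 0.0
```

Emit:
jog_arm:
  rows:
    - {"dp": [0.55, -0.15, 4], "turn": [0, 0, 0], "fingers": 1}
    - {"dp": [0, 0, 4], "turn": [0, 0, 0], "fingers": 1}
    - {"dp": [0, 0, 4], "turn": [0, 0, 0], "fingers": 1}
    - {"dp": [0, 0, 1.8], "turn": [0, 0, 0], "fingers": 1}
    - {"dp": [0, 0, 0], "turn": [0, 0, 0], "fingers": 1}
    - {"dp": [0, 0, 0], "turn": [0, 0, 0], "fingers": 1}

```text
time: 5.75
tcp_pos: [667.9, 213.7, 77.1]
eef_rot: [-0.0, 1.0, -0.0, 0.001]
contact_force: [0.9, 0.1, 0.3]
grip_width: 0.4
grasp_force: 0.0
```

Emit:
jog_arm:
  rows:
    - {"dp": [0, 0, 0.2], "turn": [0, 0, 0], "fingers": 1}
    - {"dp": [0, 0, 0.2], "turn": [0, 0, 0], "fingers": 1}
    - {"dp": [0, 0, 0.1], "turn": [0, 0, 0], "fingers": 1}
    - {"dp": [0, 0, 0], "turn": [0, 0, 0], "fingers": 1}

```text
time: 6.15
tcp_pos: [667.7, 214.1, 70.6]
eef_rot: [-0.0, 1.0, -0.0, 0.0]
contact_force: [-0.5, 0.7, 0.4]
grip_width: 0.6
grasp_force: 0.0
```

Emit:
jog_arm:
  rows:
    - {"dp": [0, 0, 0.1], "turn": [0, 0, 0], "fingers": 1}
    - {"dp": [0, 0, 0.1], "turn": [0, 0, 0], "fingers": 1}
    - {"dp": [0, 0, 0.1], "turn": [0, 0, 0], "fingers": 1}
    - {"dp": [0, 0, 0], "turn": [0, 0, 0], "fingers": 1}
    - {"dp": [0, 0, 0], "turn": [0, 0, 0], "fingers": 1}

```text
time: 6.65
tcp_pos: [667.8, 214.1, 68.3]
eef_rot: [-0.0, 1.0, -0.0, 0.0]
contact_force: [-4.0, 0.0, 6.7]
grip_width: 0.4
grasp_force: 3.6
```

Contact on rail_a, 6.7 N. Next I slide to b, then c.

Emit:
jog_arm:
  rows:
    - {"dp": [0, 1.1, 0], "turn": [0, 0, 0], "fingers": 1}
    - {"dp": [0, 1.1, 0], "turn": [0, 0, 0], "fingers": 1}
    - {"dp": [0, 1.1, 0], "turn": [0, 0, 0], "fingers": 1}
    - {"dp": [0, 1.1, 0], "turn": [0, 0, 0], "fingers": 1}
    - {"dp": [0, 1.1, 0], "turn": [0, 0, 0], "fingers": 1}
    - {"dp": [0, 1.1, 0], "turn": [0, 0, 0], "fingers": 1}
    - {"dp": [0, 0, 0], "turn": [0, 0, 0], "fingers": 1}
    - {"dp": [0, 0, 0], "turn": [0, 0, 0], "fingers": 1}

```text
time: 7.45
tcp_pos: [668.2, 146.6, 68.3]
eef_rot: [0.001, 1.0, -0.001, 0.001]
contact_force: [-0.2, -6.7, 7.6]
grip_width: 0.7
grasp_force: 3.7
```

Emit:
jog_arm:
  rows:
    - {"dp": [0, 1.1, 0], "turn": [0, 0, 0], "fingers": 1}
    - {"dp": [0, 1.1, 0], "turn": [0, 0, 0], "fingers": 1}
    - {"dp": [0, 1.1, 0], "turn": [0, 0, 0], "fingers": 1}
    - {"dp": [0, 1.1, 0], "turn": [0, 0, 0], "fingers": 1}
    - {"dp": [0, 1.1, 0], "turn": [0, 0, 0], "fingers": 1}
    - {"dp": [0, 0.9, 0], "turn": [0, 0, 0], "fingers": 1}
    - {"dp": [0, 0, 0], "turn": [0, 0, 0], "fingers": 1}
    - {"dp": [0, 0, 0], "turn": [0, 0, 0], "fingers": 1}
    - {"dp": [0, 0, 0], "turn": [0, 0, 0], "fingers": 1}

```text
time: 8.35
tcp_pos: [668.1, 82.8, 68.3]
eef_rot: [0.001, 1.0, -0.0, 0.001]
contact_force: [-0.3, -5.5, 7.6]
grip_width: 0.3
grasp_force: 3.6
```

All three strips touched. I lift, open to about 22 mm for a two-edge push, and go behind the pot (426,-82). The push direction is 50°, toward (562,81) in front of gap 3.

Emit:
jog_arm:
  rows:
    - {"dp": [0, 0, -2], "turn": [0, 0, 0], "fingers": 1}
    - {"dp": [0, 0, -4], "turn": [0, 0, 0], "fingers": 1}
    - {"dp": [0, 0, -4], "turn": [0, 0, 0], "fingers": 0.53}
    - {"dp": [-3.4, 2.3, 0], "turn": [0, 0, 0], "fingers": 0.53}
    - {"dp": [-3.4, 2.3, 0], "turn": [0, 0, 0], "fingers": 0.53}
    - {"dp": [-3.4, 2.3, 0], "turn": [0, 0, 0], "fingers": 0.53}
    - {"dp": [-3.4, 2.3, 0], "turn": [0, 0, 0], "fingers": 0.53}
    - {"dp": [-3.4, 2.3, 0], "turn": [0, 0, 0], "fingers": 0.53}
    - {"dp": [-3.4, 2.3, 0], "turn": [0, 0, 0], "fingers": 0.53}
    - {"dp": [-3.8, 2.6, 0], "turn": [0, 0, 0], "fingers": 0.53}

```text
time: 9.35
tcp_pos: [424.0, -80.6, 167.2]
eef_rot: [0.0, 1.0, 0.0, -0.0]
contact_force: [1.0, 0.0, 0.2]
grip_width: 22.1
grasp_force: 0.0
```

Emit:
jog_arm:
  rows:
    - {"dp": [0, 0, 0], "turn": [0, 0, -8.35], "fingers": 0.53}
    - {"dp": [0, 0, 0], "turn": [0, 0, -8.35], "fingers": 0.53}
    - {"dp": [0, 0, 0], "turn": [0, 0, -8.35], "fingers": 0.53}
    - {"dp": [0, 0, 0], "turn": [0, 0, -8.35], "fingers": 0.53}
    - {"dp": [0, 0, 0], "turn": [0, 0, -8.35], "fingers": 0.53}
    - {"dp": [0, 0, 0], "turn": [0, 0, -8.35], "fingers": 0.53}
    - {"dp": [0, 0, 0], "turn": [0, 0, 0], "fingers": 0.53}
    - {"dp": [0, 0, 0], "turn": [0, 0, 0], "fingers": 0.53}

```text
time: 10.15
tcp_pos: [425.4, -80.0, 167.4]
eef_rot: [-0.0, 0.907, 0.421, -0.0]
contact_force: [-0.1, 0.2, -0.4]
grip_width: 22.2
grasp_force: 0.0
```

Emit:
jog_arm:
  rows:
    - {"dp": [0, 0.13, 4], "turn": [0, 0, 0], "fingers": 0.53}
    - {"dp": [0, 0, 4], "turn": [0, 0, 0], "fingers": 0.53}
    - {"dp": [0, 0, 4], "turn": [0, 0, 0], "fingers": 0.53}
    - {"dp": [0, 0, 2.2], "turn": [0, 0, 0], "fingers": 0.53}
    - {"dp": [0, 0, 0.9], "turn": [0, 0, 0], "fingers": 0.53}
    - {"dp": [0, 0, 0], "turn": [0, 0, 0], "fingers": 0.53}
    - {"dp": [0, 0, 0], "turn": [0, 0, 0], "fingers": 0.53}

```text
time: 10.85
tcp_pos: [427.2, -80.8, 17.4]
eef_rot: [0.0, 0.906, 0.423, 0.001]
contact_force: [1.0, -0.1, 0.1]
grip_width: 22.0
grasp_force: 0.0
```

Emit:
jog_arm:
  rows:
    - {"dp": [0.6, 0, 0], "turn": [0, 0, 0], "fingers": 0.53}
    - {"dp": [0.6, 0, 0], "turn": [0, 0, 0], "fingers": 0.53}
    - {"dp": [0.6, 0, 0], "turn": [0, 0, 0], "fingers": 0.53}
    - {"dp": [0.6, 0, 0], "turn": [0, 0, 0], "fingers": 0.53}
    - {"dp": [0.6, 0, 0], "turn": [0, 0, 0], "fingers": 0.53}
    - {"dp": [0.6, 0, 0], "turn": [0, 0, 0], "fingers": 0.53}
    - {"dp": [0.6, 0, 0], "turn": [0, 0, 0], "fingers": 0.53}
    - {"dp": [0.6, 0, 0], "turn": [0, 0, 0], "fingers": 0.53}
    - {"dp": [0, 0, 0], "turn": [0, 0, 0], "fingers": 0.53}

```text
time: 11.75
tcp_pos: [457.8, -43.3, 16.4]
eef_rot: [0.0, 0.906, 0.424, 0.0]
contact_force: [0.7, 0.0, -0.9]
grip_width: 22.3
grasp_force: 0.0
```

```bash
python3 - <<'E'
from h import *
for c in ("top","scene"):
    p,W=cloud(c); cv2.imwrite(f"pics/{c}1.png",p[:,:,::-1])
    print(c,[(np.round(q["point"],1).tolist(),round(q["conf"],2)) for q in ctrl.mark_of("pot",c)])
    X,Y,Z=np.moveaxis(W,-1,0)
    m=(Z>36)&(Z<46)&(X>440)&(X<560)&(Y>-80)&(Y<60); print(m.sum(),X[m].mean(),Y[m].mean(),np.percentile(X[m],[2,98]),np.percentile(Y[m],[2,98]))
E
```

```text
top [([625.7, 150.4, -0.2], 0.85), ([630.1, -49.1, -0.6], 0.65)]
4 491.1903326522291 -15.25846812542513 [480.07606268 501.24365747] [-17.16127963 -13.32796806]
scene [([635.9, -47.0, 0.1], 0.67), ([478.0, -19.7, 5.1], 0.55), ([627.3, 147.9, -1.7], 0.55)]
190 478.0477965341501 -26.15381234709865 [446.65955848 503.09449635] [-62.85958458   1.25824372]
```

The scene camera puts the pot at (478,-20), exactly where it should sit in the finger V. I carry on with the push.

Emit:
jog_arm:
  rows:
    - {"dp": [0.6, 0, 0], "turn": [0, 0, 0], "fingers": 0.53}
    - {"dp": [0.6, 0, 0], "turn": [0, 0, 0], "fingers": 0.53}
    - {"dp": [0.6, 0, 0], "turn": [0, 0, 0], "fingers": 0.53}
    - {"dp": [0.6, 0, 0], "turn": [0, 0, 0], "fingers": 0.53}
    - {"dp": [0.6, 0, 0], "turn": [0, 0, 0], "fingers": 0.53}
    - {"dp": [0.6, 0, 0], "turn": [0, 0, 0], "fingers": 0.53}
    - {"dp": [0.6, 0, 0], "turn": [0, 0, 0], "fingers": 0.53}
    - {"dp": [0.6, 0, 0], "turn": [0, 0, 0], "fingers": 0.53}
    - {"dp": [0.6, 0, 0], "turn": [0, 0, 0], "fingers": 0.53}
    - {"dp": [0.6, 0, 0], "turn": [0, 0, 0], "fingers": 0.53}
    - {"dp": [0.6, 0, 0], "turn": [0, 0, 0], "fingers": 0.53}

```text
time: 13.05
tcp_pos: [500.0, 7.2, 16.4]
eef_rot: [-0.0, 0.906, 0.423, -0.0]
contact_force: [0.1, -0.1, -0.2]
grip_width: 22.0
grasp_force: 0.2
```

Emit:
jog_arm:
  rows:
    - {"dp": [0.6, 0, 0], "turn": [0, 0, 0], "fingers": 0.53}
    - {"dp": [0.6, 0, 0], "turn": [0, 0, 0], "fingers": 0.53}
    - {"dp": [0.6, 0, 0], "turn": [0, 0, 0], "fingers": 0.53}
    - {"dp": [0.6, 0, 0], "turn": [0, 0, 0], "fingers": 0.53}
    - {"dp": [0.6, 0, 0], "turn": [0, 0, 0], "fingers": 0.53}
    - {"dp": [0.6, 0, 0], "turn": [0, 0, 0], "fingers": 0.53}
    - {"dp": [0.6, 0, 0], "turn": [0, 0, 0], "fingers": 0.53}
    - {"dp": [0.6, 0, 0], "turn": [0, 0, 0], "fingers": 0.53}
    - {"dp": [0.6, 0, 0], "turn": [0, 0, 0], "fingers": 0.53}
    - {"dp": [0.6, 0, 0], "turn": [0, 0, 0], "fingers": 0.53}
    - {"dp": [0.5, 0, 0], "turn": [0, 0, 0], "fingers": 0.53}
    - {"dp": [0, 0, 0], "turn": [0, 0, 0], "fingers": 0.53}

```text
time: 14.25
tcp_pos: [541.8, 57.1, 16.5]
eef_rot: [0.0, 0.906, 0.423, 0.0]
contact_force: [0.3, 0.5, -0.2]
grip_width: 21.9
grasp_force: 0.0
```

```bash
python3 - <<'E'
from h import *
for c in ("top","scene"):
    p,W=cloud(c); cv2.imwrite(f"pics/{c}2.png",p[:,:,::-1])
    print(c,[(np.round(q["point"],1).tolist(),round(q["conf"],2)) for q in ctrl.mark_of("pot",c)])
E
```

```text
top [([632.3, -49.2, -2.3], 0.77), ([668.7, -52.7, 59.8], 0.73), ([624.9, 149.8, -2.5], 0.6), ([665.5, 217.6, 59.6], 0.37)]
scene [([564.1, 80.2, 3.6], 0.89), ([628.7, 143.9, -0.6], 0.45)]
```

Emit:
jog_arm:
  rows:
    - {"dp": [-2, 0, 0], "turn": [0, 0, 0], "fingers": 0.53}
    - {"dp": [-4, 0, 0], "turn": [0, 0, 0], "fingers": 0.53}
    - {"dp": [-2, 0, 0], "turn": [0, 0, 0], "fingers": 0.53}
    - {"dp": [0, 0, 0], "turn": [0, 0, 8.35], "fingers": 0.53}
    - {"dp": [0, 0, 0], "turn": [0, 0, 8.35], "fingers": 0.53}
    - {"dp": [0, 0, 0], "turn": [0, 0, 8.35], "fingers": 0.53}
    - {"dp": [0, 0, 0], "turn": [0, 0, 8.35], "fingers": 0.53}
    - {"dp": [0, 0, 0], "turn": [0, 0, 8.35], "fingers": 0.53}
    - {"dp": [0, 0, 0], "turn": [0, 0, 8.35], "fingers": 0.53}
    - {"dp": [0, 0, 0], "turn": [0, 0, 0], "fingers": 0.53}
    - {"dp": [0, 0, 0], "turn": [0, 0, 0], "fingers": 0.53}

```text
time: 15.55
tcp_pos: [490.1, -4.8, 16.5]
eef_rot: [-0.0, 1.0, 0.002, 0.0]
contact_force: [-0.4, 0.4, -1.2]
grip_width: 22.1
grasp_force: 0.0
```

```bash
python3 - <<'E'
from h import *
for c in ("top","scene"):
    p,W=cloud(c); cv2.imwrite(f"pics/{c}3.png",p[:,:,::-1])
    print(c,[(np.round(q["point"],1).tolist(),round(q["conf"],2)) for q in ctrl.mark_of("pot",c)])
    X,Y,Z=np.moveaxis(W,-1,0)
    for xr,yr in (((535,592),(50,115)),((602,658),(118,176)),((602,658),(-80,-20))):
        m=(Z>36)&(Z<44)&(X>xr[0])&(X<xr[1])&(Y>yr[0])&(Y<yr[1]); print(m.sum(),np.percentile(X[m],[2,98]),np.percentile(Y[m],[2,98]))
cv2.imwrite("pics/crop3.png",cv2.resize(cv2.imread("pics/top3.png")[140:300,180:460],None,fx=2.8,fy=2.8,interpolation=cv2.INTER_CUBIC))
E
```

```text
top [([629.9, -47.9, -1.5], 0.9), ([629.3, 150.9, 0.9], 0.64), ([558.3, 81.6, -3.2], 0.62)]
319 [538.7064078  582.88114283] [ 57.51385457 102.18525243]
317 [606.34516715 656.55028174] [125.02731518 169.9454259 ]
342 [609.24886453 657.76203402] [-69.47730816 -26.18329063]
scene [([561.6, 82.3, 6.8], 0.8), ([634.7, -47.1, -0.4], 0.59), ([627.8, 149.8, -1.4], 0.46)]
169 [538.15504407 587.95491598] [ 57.07905995 101.51349722]
92 [603.9969612  632.84149718] [125.03195257 169.83483215]
86 [608.03407385 632.50715449] [-68.84887838 -25.32647577]
```

View pics/crop3.png

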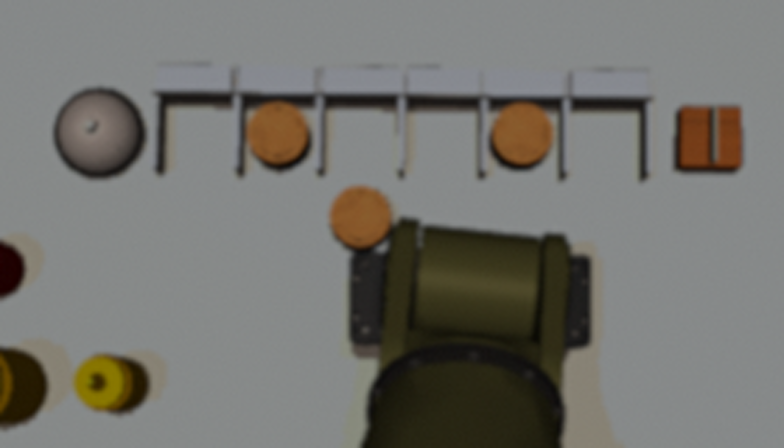

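The crop shows the loose pot's lid at (361,217), lined up with gap 3 whose middle is at column 363; everything else is unmoved. I align behind it at y=80.3 and push.

Emit:
jog_arm:
  rows:
    - {"dp": [0, -3, 0], "turn": [0, 0, 0], "fingers": 0.53}
    - {"dp": [0, -3, 0], "turn": [0, 0, 0], "fingers": 0.53}
    - {"dp": [0, -2.5, 0], "turn": [0, 0, 0], "fingers": 0.53}
    - {"dp": [2, 0, 0], "turn": [0, 0, 0], "fingers": 0.53}
    - {"dp": [0, 0, 0], "turn": [0, 0, 0], "fingers": 0.53}
    - {"dp": [0, 0, 0], "turn": [0, 0, 0], "fingers": 0.53}

```text
time: 16.35
tcp_pos: [509.8, 80.1, 16.2]
eef_rot: [0.0, 1.0, 0.0, -0.0]
contact_force: [-0.2, 0.8, 0.1]
grip_width: 22.1
grasp_force: 0.0
```

Emit:
jog_arm:
  rows:
    - {"dp": [0.6, 0, 0], "turn": [0, 0, 0], "fingers": 0.53}
    - {"dp": [0.6, 0, 0], "turn": [0, 0, 0], "fingers": 0.53}
    - {"dp": [0.6, 0, 0], "turn": [0, 0, 0], "fingers": 0.53}
    - {"dp": [0.6, 0, 0], "turn": [0, 0, 0], "fingers": 0.53}
    - {"dp": [0.6, 0, 0], "turn": [0, 0, 0], "fingers": 0.53}
    - {"dp": [0.6, 0, 0], "turn": [0, 0, 0], "fingers": 0.53}
    - {"dp": [0.6, 0, 0], "turn": [0, 0, 0], "fingers": 0.53}
    - {"dp": [0.6, 0, 0], "turn": [0, 0, 0], "fingers": 0.53}
    - {"dp": [0, 0, 0], "turn": [0, 0, 0], "fingers": 0.53}

```text
time: 17.25
tcp_pos: [558.8, 80.2, 16.4]
eef_rot: [-0.0, 1.0, -0.0, 0.0]
contact_force: [-0.2, 0.8, 0.4]
grip_width: 22.0
grasp_force: 0.0
```

Emit:
jog_arm:
  rows:
    - {"dp": [0.4, 0, 0], "turn": [0, 0, 0], "fingers": 0.53}
    - {"dp": [0.4, 0, 0], "turn": [0, 0, 0], "fingers": 0.53}
    - {"dp": [0.4, 0, 0], "turn": [0, 0, 0], "fingers": 0.53}
    - {"dp": [0.4, 0, 0], "turn": [0, 0, 0], "fingers": 0.53}
    - {"dp": [0.4, 0, 0], "turn": [0, 0, 0], "fingers": 0.53}
    - {"dp": [0.4, 0, 0], "turn": [0, 0, 0], "fingers": 0.53}
    - {"dp": [0.4, 0, 0], "turn": [0, 0, 0], "fingers": 0.53}
    - {"dp": [0.4, 0, 0], "turn": [0, 0, 0], "fingers": 0.53}
    - {"dp": [0.4, 0, 0], "turn": [0, 0, 0], "fingers": 0.53}
    - {"dp": [0.4, 0, 0], "turn": [0, 0, 0], "fingers": 0.53}
    - {"dp": [0, 0, 0], "turn": [0, 0, 0], "fingers": 0.53}

```text
time: 18.35
tcp_pos: [598.6, 80.2, 16.5]
eef_rot: [-0.0, 1.0, -0.0, 0.0]
contact_force: [-0.7, -0.2, 0.0]
grip_width: 21.9
grasp_force: 0.0
```

Emit:
jog_arm:
  rows:
    - {"dp": [0.1, 0, 0], "turn": [0, 0, 0], "fingers": 0.53}
    - {"dp": [0.1, 0, 0], "turn": [0, 0, 0], "fingers": 0.53}
    - {"dp": [0, 0, 0], "turn": [0, 0, 0], "fingers": 0.53}

```text
time: 18.65
tcp_pos: [600.1, 80.2, 16.4]
eef_rot: [0.0, 1.0, -0.0, -0.0]
contact_force: [0.9, 0.2, 1.0]
grip_width: 22.6
grasp_force: 0.0
```

Emit:
jog_arm:
  rows:
    - {"dp": [0.1, 0, 0], "turn": [0, 0, 0], "fingers": 0.53}
    - {"dp": [0.1, 0, 0], "turn": [0, 0, 0], "fingers": 0.53}
    - {"dp": [0, 0, 0], "turn": [0, 0, 0], "fingers": 0.53}

```text
time: 18.95
tcp_pos: [602.0, 80.2, 16.4]
eef_rot: [0.0, 1.0, -0.0, -0.0]
contact_force: [-1.1, -0.1, 0.5]
grip_width: 22.4
grasp_force: 0.7
```

Emit:
jog_arm:
  rows:
    - {"dp": [0.1, 0, 0], "turn": [0, 0, 0], "fingers": 0.53}
    - {"dp": [0, 0, 0], "turn": [0, 0, 0], "fingers": 0.53}
    - {"dp": [0, 0, 0], "turn": [0, 0, 0], "fingers": 0.53}

```text
time: 19.25
tcp_pos: [602.3, 80.2, 16.3]
eef_rot: [0.0, 1.0, -0.0, -0.001]
contact_force: [-8.0, -0.7, 4.3]
grip_width: 22.2
grasp_force: 3.7
```

```bash
python3 - <<'E'
from h import *
print(ctrl.get_obs()["contact_force"])
for c in ("top","scene"):
    p,W=cloud(c)
    print(c,[(np.round(q["point"],1).tolist(),round(q["conf"],2)) for q in ctrl.mark_of("pot",c)])
E
```

```text
[-7.99917758 -0.67983793  4.27675798]
top [([631.6, -50.5, -3.0], 0.79)]
scene [([625.8, 146.3, 1.1], 0.52), ([628.9, 78.7, 5.6], 0.47), ([633.2, -46.8, 4.1], 0.4)]
```

At TCP x=602.3 the force is 8 N, so the pot is against the rail. I back away and check.

Emit:
jog_arm:
  rows:
    - {"dp": [-0.5, 0, 0], "turn": [0, 0, 0], "fingers": 0.53}
    - {"dp": [-2, 0, 0], "turn": [0, 0, 0], "fingers": 0.53}
    - {"dp": [-4, 0, 0], "turn": [0, 0, 0], "fingers": 0.53}
    - {"dp": [-4, 0, -2], "turn": [0, 0, 0], "fingers": 0.53}
    - {"dp": [-4, 0, -4], "turn": [0, 0, 0], "fingers": 0.53}
    - {"dp": [0, 0, -4], "turn": [0, 0, 0], "fingers": 0.53}
    - {"dp": [0, 0, 0], "turn": [0, 0, 0], "fingers": 0.53}
    - {"dp": [0, 0, 0], "turn": [0, 0, 0], "fingers": 0.53}
    - {"dp": [0, 0, 0], "turn": [0, 0, 0], "fingers": 0.53}

```text
time: 20.35
tcp_pos: [462.5, 80.2, 110.8]
eef_rot: [0.0, 1.0, -0.0, -0.001]
contact_force: [0.1, 0.1, 0.3]
grip_width: 22.1
grasp_force: 0.0
```

```bash
python3 - <<'E'
from h import *
for c in ("top","scene"):
    p,W=cloud(c); X,Y,Z=np.moveaxis(W,-1,0)
    print(c,[(np.round(q["point"],1).tolist(),round(q["conf"],2)) for q in ctrl.mark_of("pot",c)])
    m=(Z>36)&(Z<44)&(X>602)&(X<655)&(Y>52)&(Y<107); print(m.sum(),np.percentile(X[m],[2,98]),np.percentile(Y[m],[2,98]))
    if c=="top": cv2.imwrite("pics/crop4.png",cv2.resize(p[140:300,180:460],None,fx=2.8,fy=2.8,interpolation=cv2.INTER_CUBIC)[:,:,::-1])
E
```

```text
top [([630.5, -49.8, -3.0], 0.69), ([629.9, 80.5, -0.6], 0.68), ([629.1, 150.0, 0.6], 0.58)]
306 [609.93670135 652.9153538 ] [56.79719562 99.72904245]
scene [([631.0, 77.9, 6.4], 0.6), ([628.0, 147.5, 0.3], 0.59), ([632.0, -46.5, 1.2], 0.54)]
68 [610.12409297 632.3460891 ] [58.51359888 99.08939235]
```

View pics/crop4.png

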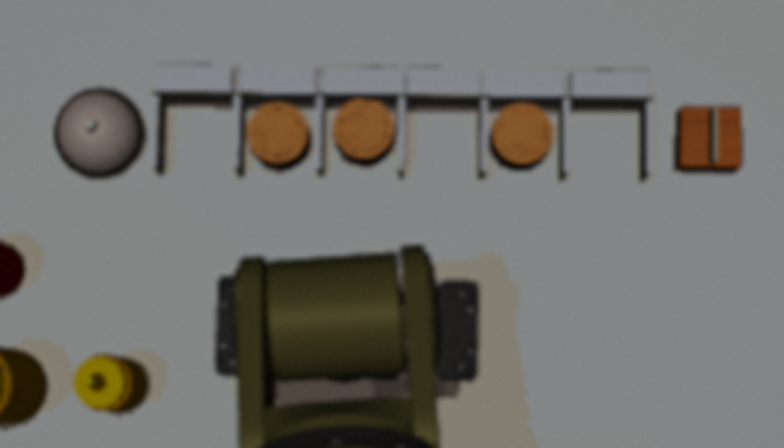

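The pot is home in gap 3, with its lid at (363,130) touching the rail edge. The others are unmoved, so I hand in.

```bash
python3 -c "
from cell import ctrl
print(ctrl.hand_in())"
```

```text
the job is handed in; nothing more can be done
None
```

I touched the rail behind gaps 1, 2 and 3 from the bell's end, pushed the loose pot upright along the counter into gap 3 until it met the back rail (8 N), and handed the job in at about 20 s; the verdict was not shown.

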